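# Make up a carrier of four bottles

### The arm

A 7-joint arm with a two-finger parallel gripper is mounted at the origin on the work surface. World frame = base frame: x ahead of the robot, y to its left, z up, the work surface at z = 0. Lengths are in m, angles in rad, forces in N, time in s.
With the tool pointing down it reaches from about 0.4 to 0.85 m from the base axis. Payload 4.5 kg.
Tool frame: the origin (TCP) lies at the very end of the fingers, on their centre line; the grasp point (between the pads) lies 19 mm behind it (r.grip_depth is the z of the grasp point in the tool frame, in m); z points along the fingers, y is the line along which they close (so a half turn about z gives the same grasp; the last joint's range is limited). The gripper opens to 88 mm and grips with 3 to 60 N. Pads are 18 mm wide; open, the fingers measure 123 mm over their backs; the gripper's body (75 mm by 187 mm) begins 45 mm behind the grasp point.
Start: joints at [-1.308, 0.689, -0.195, 1.565, 0.157, 0.902, -0.215], TCP at [0.142, 0.609, 0.239] pointing down, gripper open.
Joint ranges: [-3.01, 3.01], [-0.46, 2.08], [-1.47, 1.51], [0.13, 2.56], [-1, 4.14], [0.04, 2.09], [-2.66, 2.66]. Speed limits (rad/s): [2.57, 2.57, 3.14, 3.14, 3.14, 3.14, 3.14].

### API

Orientations are given as a unit quaternion [x, y, z, w].
In Python, from plant import r, cam, workorder gives the robot as it stands (r), with the cameras (cam) and the job (workorder).
- The arm moves only by the tool hand_motion, called after "Emit:" as name(argument=value, ...), one argument or row to a line, values as JSON. Schema: {"type":"object","properties":{"increments":{"type":"array","items":{"type":"array","items":{"type":"array","items":{"type":"number"},"minItems":7,"maxItems":7},"minItems":1,"maxItems":10},"minItems":1,"maxItems":1},"clamp_n":{"type":"number"},"only":{"type":"string"},"quiet":{"type":"boolean"},"lines":{"type":"string"}},"required":["increments"],"additionalProperties":false}. increments is a list that holds a single list of rows (three levels of brackets), with 1 to 10 rows, each of 7 numbers: the opening from 0.0 (shut) to 1.0 (fully open), then dx, dy, dz in m, then a rotation vector rx, ry, rz in rad; each row is the pose to reach, as a shift and turn from the pose commanded when the call began, along the tool's axes at that moment; what a row does not reach only later rows make up. A row lasts 1/10 s, in which the tool goes at most 0.05 m and 0.15 rad, less where a joint would pass 70% of its speed; a pose out of reach is approached as far as the arm can. The fingers move at their own pace and stop on an object; clamp_n is the grip in N (left out, the last holds). Time passes only in rows, so rows that do not move let the fingers close. The tool returns the time, the measured TCP pose, the force, the opening and the grip force at its end. only (a regular expression) keeps the lines of the reply that match it, lines (a string "A,B") keeps lines A to B, and quiet returns only ok. Input that does not fit is refused with a message, and nothing moves.
- r.get_state(): the state, without advancing time (a new reading comes with each control period).
- cam.snapshot(name): name is "scene" or "top" or "wrist"; returns the picture (480x640x3 uint8, red, green, blue); there is no depth.
- cam.camera_params(name): a dict with "fx", "fy", "cx", "cy" (pixels), "rvec" (rotation vector, rad) and "tvec" (3), from world to camera coordinates, as OpenCV has them. Camera axes: x right, y down, z forward; pixel columns grow to the right and rows downward; lengths in m; the calibration is good to about 2 mm. The wrist camera is an equidistant fisheye: a pixel r from the principal point sees the ray r / f radians off the axis. A picture is of the moment at which its call begins: read the wrist's pose just before it. camera_params takes no time and is no camera call; for the wrist camera it gives the pose at the moment of the call.
- workorder.finish_job(): hands the job in; it is judged then, once.
The state is a dict: "clock": time; "q": joint angles; "qd": joint speeds; "joint_torque": joint torques, N m; "tool_pos": TCP position; "eef_rot": TCP orientation; "contact_force": force on the tool from outside, world axes, zero at the start; "moment": the same for the moment, N m; "opening": opening from 0.0 (shut) to 1.0 (fully open); "finger_force": force on a finger pad.
Only numpy, scipy, OpenCV 4.12 (cv2) and the standard library are available. Lean on these libraries where they do the work, as an engineer would, in place of code of your own. Each camera call takes 0.05 s, during which the arm holds its last target. There are 200 camera calls.

### The job

Make the steel carrier up to exactly four tall bottles: one is already in it, so take three more from the white stock tray and set them down gently in it, upright and side by side in a single row. Then slide the retaining bar forward until it pins the row snugly against the carrier's back wall. Leave the other two tall bottles and the squat jar standing in the stock tray, knock nothing over, and leave the glassware and tube rack round about where they are.

Things in the scene. Friction and masses are not known exactly. Their poses are not given: they have to be found in the camera images.
- carrier: Fixed open steel carrier, 160 (x) by 290 mm (y). Origin: centre of its underside on the bench; x towards its back wall (away from the robot). Floor 6 mm thick, walls 5 mm; back wall 45 mm high above the bench, other walls 25 mm. Inside: x -75 to 75 mm, y -140 to 140 mm. One tall bottle already stands in it, anywhere along y, the bar on the robot's side of it.
- bar (a joint): Travel (m) of the aluminium retaining bar across the carrier, along its x; 0 = back near the robot, stop 0.105. Bar 10 mm thick, full width, 27 to 47 mm above the bench; its bottle-side face is at carrier x = -55 mm + travel. Stays where left; friction 2 N, under 15 N to push with bottles sliding before it. Bottles held against the back wall stop it at 0.082.
- bar_grip (a point): Grip point of the bar, 92 mm above the bench, in an upright aluminium plate at the bar's middle (carrier y = 0): 14 mm thick along carrier y, 45 mm long along x, top 108 mm above the bench, on the robot's side of the bar. The point is the plate's middle in x and y, 32.5 mm behind the bar's bottle-side face.
- stock: Fixed shallow white plastic stock tray, 255 (x) by 175 mm (y), floor 6 mm thick, walls 5 mm thick and 18 mm high. Origin: centre of its underside; axes along its sides. To the left or right of the carrier. Starts with five tall bottles and the squat jar, in a 3 by 2 grid about 80 mm centre to centre.
- jar: Squat amber jar with a black cap, 60 mm across, 58 mm high; not one of the tall bottles, same look but low and wide. Origin at the centre of its underside. Stays in the stock tray.
- tube_rack: Bystander: wooden test tube rack with tubes, 220 by 70 mm, 146 mm high, on the other side of the carrier from the stock tray. Origin at the centre of its underside.
- flask: Bystander: conical glass flask, 80 mm across, 118 mm high, beyond the trays. Origin at the centre of its underside.
- beaker: Bystander: glass beaker, 70 mm across, 85 mm high, beyond the trays. Origin at the centre of its underside.
- bottle0: One of six alike tall bottles, amber glass with a paper label: body 48 mm across up to 66 mm, neck 26 mm across, black cap 38 mm across from 79 mm to the top at 105 mm; 0.13 to 0.25 kg. Origin at the centre of its underside, z up. At the start any one of the six is in the carrier and the others are in the stock tray.
- bottle1: One of six alike tall bottles, amber glass with a paper label: body 48 mm across up to 66 mm, neck 26 mm across, black cap 38 mm across from 79 mm to the top at 105 mm; 0.13 to 0.25 kg. Origin at the centre of its underside, z up. At the start any one of the six is in the carrier and the others are in the stock tray.
- bottle2: One of six alike tall bottles, amber glass with a paper label: body 48 mm across up to 66 mm, neck 26 mm across, black cap 38 mm across from 79 mm to the top at 105 mm; 0.13 to 0.25 kg. Origin at the centre of its underside, z up. At the start any one of the six is in the carrier and the others are in the stock tray.
- bottle3: One of six alike tall bottles, amber glass with a paper label: body 48 mm across up to 66 mm, neck 26 mm across, black cap 38 mm across from 79 mm to the top at 105 mm; 0.13 to 0.25 kg. Origin at the centre of its underside, z up. At the start any one of the six is in the carrier and the others are in the stock tray.
- bottle4: One of six alike tall bottles, amber glass with a paper label: body 48 mm across up to 66 mm, neck 26 mm across, black cap 38 mm across from 79 mm to the top at 105 mm; 0.13 to 0.25 kg. Origin at the centre of its underside, z up. At the start any one of the six is in the carrier and the others are in the stock tray.
- bottle5: One of six alike tall bottles, amber glass with a paper label: body 48 mm across up to 66 mm, neck 26 mm across, black cap 38 mm across from 79 mm to the top at 105 mm; 0.13 to 0.25 kg. Origin at the centre of its underside, z up. At the start any one of the six is in the carrier and the others are in the stock tray.

How it is judged:
By the outcome, as a careful person would: the job done as asked, in the order asked, and still so for the second after the job is handed in, with the robot touching nothing.
It also fails if it takes over 67 s, if anything falls off the work surface, if the arm or the gripper's body presses on something with over 40 N, if the wrist force passes 120 N, or if a joint passes its speed limit or range.

## Working session

There is one attempt and no reset: what is moved stays moved. The work goes in short steps, Python scripts to look and compute and a tool call to move; the robot and the scene stay as the last step left them, time stands still between calls to the robot, and variables do not carry over. Pictures are saved under pics/ and viewed, at most 10 in all, crops included, and the job is handed in when it is done.

```bash
ls; mkdir -p pics
```

Run:
```python
from plant import r, cam, workorder
import cv2
s=r.get_state();print(s['clock'],s['tool_pos'],s['eef_rot'],s['opening'],r.grip_depth)
for n in("scene","top"):
    cv2.imwrite(f"pics/{n}0.png",cam.snapshot(n)[:,:,::-1]);print(n,cam.camera_params(n))
```

```text
pics
plant.py
0.0 [0.14164925 0.60809527 0.23790051] [ 1.14070795e-01  9.93472204e-01 -9.12554162e-04 -3.94996540e-05] 1.0027920196639142 -0.0187
scene {'fx': 554.558696814307, 'fy': 554.558696814307, 'cx': 325.89931481315176, 'cy': 250.56640437261774, 'rvec': array([ 1.34806789,  2.24707601, -0.87492797]), 'tvec': array([ 0.27148069, -0.30525981,  1.56606118])}
top {'fx': 538.8319512168466, 'fy': 538.8319512168466, 'cx': 316.2964334900706, 'cy': 237.68222809674845, 'rvec': array([ 2.1743832 , -2.19400511,  0.0516531 ]), 'tvec': array([0.02842428, 0.56742349, 1.13492315])}
```

View pics/scene0.png

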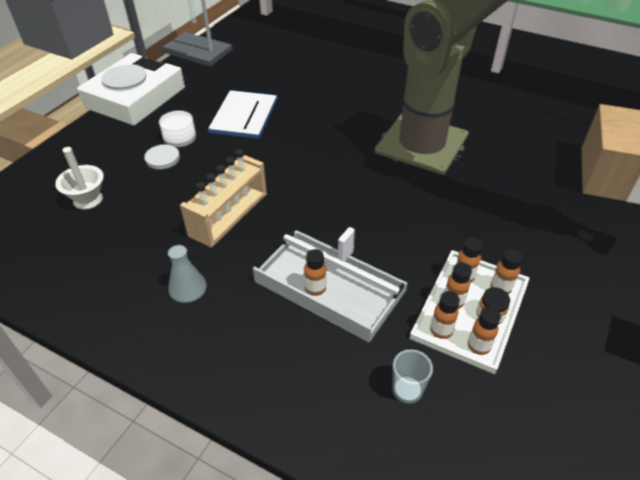

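View pics/top0.png

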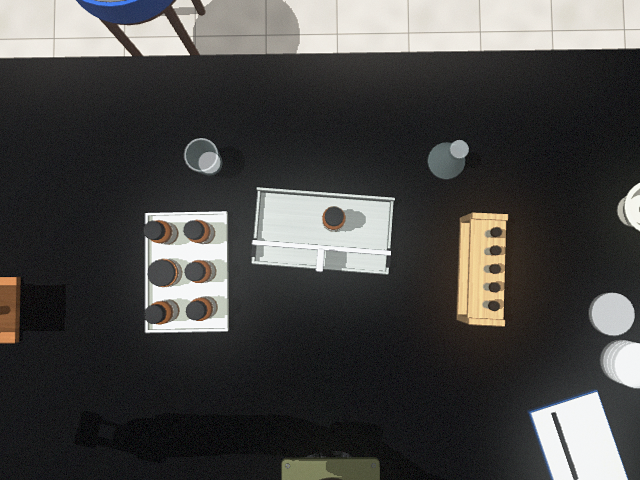

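Stock tray is at image left (+y) with the jar at (165,272). Tall caps are at (154,231), (196,231), (198,271), (155,313), (201,308). The carrier corners are near (257,188), (394,198), (388,273), (252,263), with its bottle cap at (334,217). I'll take the column nearest the carrier (196..201).

Create h.py:
```python
import numpy as np,cv2
from scipy.spatial.transform import Rotation as R
from plant import r, cam, workorder
def cast(name,uv,z):
    p=cam.camera_params(name);uv=np.atleast_2d(np.float64(uv))
    M=R.from_rotvec(p['rvec']).as_matrix();c=-M.T@p['tvec']
    d=np.c_[(uv[:,0]-p['cx'])/p['fx'],(uv[:,1]-p['cy'])/p['fy'],np.ones(len(uv))]@M
    return (c+d*((z-c[2])/d[:,2])[:,None])
def caps(img,seeds,rad=16,thr=62):
    out=[]
    m=(img.max(2)<thr).astype(np.uint8)
    for u,v in seeds:
        k=np.zeros_like(m);cv2.circle(k,(u,v),rad,1,-1);k&=m
        n,l,s,c=cv2.connectedComponentsWithStats(k)
        i=l[v,u];out.append((*c[i],s[i][4],s[i][2],s[i][3]))
    return np.array(out)
def plan(target,yaw=None):
    """shift in tool axes from the TCP to a world point"""
    s=r.get_state();M=R.from_quat(s['eef_rot']).as_matrix()
    return M.T@(np.array(target)-s['tool_pos'])
```

Run:
```python
from h import *
np.set_printoptions(precision=4,suppress=True)
img=cv2.imread('pics/top0.png');g=img.max(2)
c=caps(img,[(196,231),(198,271),(201,308),(334,217),(154,231),(155,313),(165,272)]);print(c);print(cast('top',c[:,:2],.092))
m=(g>110)
cols=np.arange(268,386);top=np.array([[u,150+np.argmax(m[150:240,u])]for u in cols])
B=cast('top',top,.045)
f=lambda P:cv2.fitLine(np.float32(P[:,:2]),cv2.DIST_HUBER,0,.01,.01).ravel()
rows=np.r_[200:238,256:260];L=np.array([[235+np.argmax(m[v,235:300]),v]for v in rows]);Rr=np.array([[410-np.argmax(m[v,410:350:-1]),v]for v in rows+5])
l,rr=cast('top',L,.025),cast('top',Rr,.025)
for P in(B,l,rr):
    q=f(P);print(q,np.degrees(np.arctan2(q[1],q[0])))
print(cast('top',[[257,188],[394,198]],.045),cast('top',[[388,273],[252,263]],.025))
print(L[:,0],Rr[:,0])
s=r.get_state();print(R.from_quat(s['eef_rot']).as_matrix())
```

```text
[[   319.5147    239.501  307162.        640.        480.    ]
 [   319.5096    239.4973 307175.        640.        480.    ]
 [   319.5193    239.4885 307150.        640.        480.    ]
 [   319.4995    239.5006 307190.        640.        480.    ]
 [   319.5921    239.5044 307034.        640.        480.    ]
 [   319.5834    239.4635 307048.        640.        480.    ]
 [   319.5141    239.4967 307171.        640.        480.    ]]
[[0.5594 0.016  0.092 ]
 [0.5594 0.016  0.092 ]
 [0.5594 0.0159 0.092 ]
 [0.5594 0.016  0.092 ]
 [0.5594 0.0158 0.092 ]
 [0.5595 0.0158 0.092 ]
 [0.5594 0.016  0.092 ]]
[0.0865 0.9962 0.6609 0.0008] 85.036224
[ 0.997  -0.0769  0.6128  0.1531] -4.410429
[ 0.9952 -0.0983  0.5923 -0.1354] -5.6385827
[[ 0.6718  0.1467  0.045 ]
 [ 0.6476 -0.1403  0.045 ]] [[ 0.491  -0.1276  0.025 ]
 [ 0.5147  0.1601  0.025 ]]
[257 257 256 256 256 256 256 256 256 256 256 256 256 256 255 255 255 255
 255 255 255 255 255 255 255 255 254 254 254 254 254 254 254 254 254 254
 254 254 256 252 252 252] [392 392 392 392 392 392 392 392 392 392 392 392 391 391 391 391 391 391
 391 391 391 391 391 391 391 391 391 390 390 390 390 390 390 390 390 390
 390 390 385 385 385 385]
[[-0.974   0.2267 -0.0002]
 [ 0.2267  0.974  -0.0016]
 [-0.0001 -0.0016 -1.    ]]
```

```bash
python3 -c "
import cv2;i=cv2.imread('pics/top0.png')[170:350,130:410];cv2.imwrite('pics/c0.png',cv2.resize(i,None,fx=2.8,fy=2.8,interpolation=cv2.INTER_CUBIC))"
```

```text
(no output)
```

View pics/c0.png

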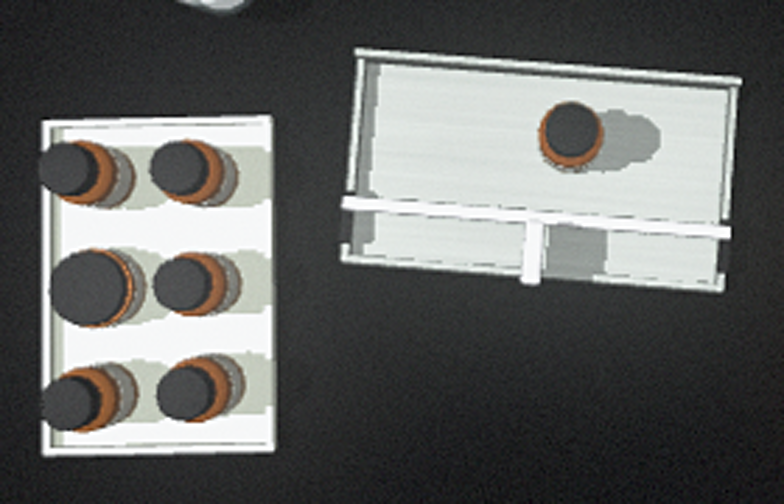

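The crop shows all caps separate and dark grey, the jar at left-middle, the bar at its near end, and its plate around (531,250) in the crop. My threshold was too low, because the caps are brighter than 62.

Add to h.py:
```python
U=np.array([np.cos(np.radians(-5)),np.sin(np.radians(-5))]);V=np.array([-U[1],U[0]]);O=np.array([.5814,.0107])
def tocar(p): d=np.atleast_2d(p)[:,:2]-O; return np.c_[d@U,d@V]
def fromcar(x,y): return O+x*U+y*V
def caps(img,seeds,rad=16):
    out=[];i=img.astype(int)
    m=((i.max(2)<95)&(i.max(2)-i.min(2)<25)&(i.max(2)>50)).astype(np.uint8)
    m=cv2.morphologyEx(m,cv2.MORPH_OPEN,np.ones((5,5),np.uint8))
    for u,v in seeds:
        k=np.zeros_like(m);cv2.circle(k,(u,v),rad,1,-1);k&=m
        n,l,s,c=cv2.connectedComponentsWithStats(k)
        j=l[v,u];out.append((*c[j],s[j][4],s[j][2],s[j][3]))
    return np.array(out)
```

Run:
```python
from h import *
np.set_printoptions(precision=4,suppress=True)
img=cv2.imread('pics/top0.png')
c=caps(img,[(196,231),(198,271),(198,308),(334,217),(154,231),(155,313),(165,272)]);print(c);P=cast('top',c[:,:2],.092);print(P,tocar(P[3]))
S=caps(cv2.imread('pics/scene0.png'),[(473,249),(462,273),(449,302),(315,260)]);print(S);print(cast('scene',S[:,:2],.092))
g=cast('top',[[320,258]],.108);print('plate',g,tocar(g))
b=cast('top',[[253,241],[388,250]],.047);print('bar front edge',tocar(b))
print('tool',r.get_state()['tool_pos'])
```

```text
[[193.6321 229.6589 299.      20.      18.    ]
 [194.6578 271.3588 301.      20.      18.    ]
 [194.9715 310.0641 281.      18.      19.    ]
 [333.6441 216.0391 281.      18.      19.    ]
 [152.1047 229.6628 258.      17.      18.    ]
 [153.0984 313.7283 254.      17.      18.    ]
 [161.6196 272.5443 531.      26.      26.    ]]
[[ 0.5816  0.2685  0.092 ]
 [ 0.498   0.266   0.092 ]
 [ 0.4211  0.265   0.092 ]
 [ 0.6062 -0.0128  0.092 ]
 [ 0.5824  0.3522  0.092 ]
 [ 0.4145  0.3486  0.092 ]
 [ 0.4962  0.3323  0.092 ]] [[ 0.0268 -0.0212]]
[[   319.5    239.5 307200.     640.     480. ]
 [   319.5    239.5 307200.     640.     480. ]
 [   319.5    239.5 307200.     640.     480. ]
 [   319.5    239.5 307200.     640.     480. ]]
[[ 0.5476 -0.0319  0.092 ]
 [ 0.5476 -0.0319  0.092 ]
 [ 0.5476 -0.0319  0.092 ]
 [ 0.5476 -0.0319  0.092 ]]
plate [[0.5221 0.0152 0.108 ]] [[-0.0595 -0.0007]]
bar front edge [[-0.0337  0.1419]
 [-0.0305 -0.1396]]
tool [0.1417 0.6082 0.238 ]
```

Run:
```python
from h import *
np.set_printoptions(precision=4,suppress=True)
img=cv2.imread('pics/top0.png')
c=caps(img,[(196,231),(198,271),(198,308),(334,217),(154,231)]);P=cast('top',c[:,:2],.106);print(P,tocar(P[3]))
print('hand eye: cam',cast('top',[[316,238]],1.0))
print('shift to b0 at .2',plan([*P[0,:2],.2]))
```

```text
[[ 0.5805  0.2651  0.106 ]
 [ 0.498   0.2627  0.106 ]
 [ 0.4221  0.2616  0.106 ]
 [ 0.6048 -0.0125  0.106 ]
 [ 0.5813  0.3478  0.106 ]] [[ 0.0254 -0.0211]]
hand eye: cam [[0.5079 0.0106 1.    ]]
shift to b0 at .2 [-0.5052 -0.2346  0.0385]
```

Emit:
hand_motion(
  increments=[
    [[0.65,-0.5052,-0.2346,0.0385,0,0,1.43],[0.65,-0.5052,-0.2346,0.0385,0,0,1.43],[0.65,-0.5052,-0.2346,0.0385,0,0,1.43],[0.65,-0.5052,-0.2346,0.0385,0,0,1.43],[0.65,-0.5052,-0.2346,0.0385,0,0,1.43],[0.65,-0.5052,-0.2346,0.0385,0,0,1.43],[0.65,-0.5052,-0.2346,0.0385,0,0,1.43],[0.65,-0.5052,-0.2346,0.0385,0,0,1.43],[0.65,-0.5052,-0.2346,0.0385,0,0,1.43],[0.65,-0.5052,-0.2346,0.0385,0,0,1.43]],
  ],
  clamp_n=15,
)

```text
clock: 1.1
tool_pos: [0.5358, 0.3002, 0.2038]
eef_rot: [0.739, 0.674, -0.0, -0.0]
contact_force: [0.4, -0.3, 0.7]
opening: 0.652
finger_force: 0.0
```

Create p.py:
```python
# p.py x y z : tool shift (and remaining yaw) to a world TCP point with the closing line along the carrier's x
import sys
from h import *
def go(t,head=U):
    s=r.get_state();M=R.from_quat(s['eef_rot']).as_matrix();h=M.T@np.array([*head,0])
    a=np.arctan2(-h[0],h[1]);a=(a+np.pi/2)%np.pi-np.pi/2
    tilt=M[:2,2]
    print(round(s['clock'],2),'at',s['tool_pos'].round(4),'shift',plan(t).round(4),'rz',round(a,3),'tilt',tilt.round(3),'j7',round(s['q'][6],2),'open',round(s['opening'],3),'F',round(s['finger_force'],1))
if __name__=='__main__': go([float(v) for v in sys.argv[1:4]])
```

```bash
python3 p.py .5805 .2651 .2
```

```text
1.1 at [0.5358 0.3002 0.2038] shift [-0.0308  0.0478  0.0038] rz -0.005 tilt [-0.001 -0.   ] j7 -0.55 open 0.652 F 0.0
```

Emit:
hand_motion(
  increments=[
    [[0.65,-0.031,0.048,0.004,0,0,0],[0.65,-0.031,0.048,0.004,0,0,0],[0.65,-0.031,0.048,0.004,0,0,0],[0.65,-0.031,0.048,0.004,0,0,0]],
  ],
  quiet=true,
)

```text
ok
```

```bash
python3 p.py .5805 .2651 .14
```

Run:
```python
from h import *
cv2.imwrite('pics/w1.png',cam.snapshot('wrist')[:,:,::-1])
```

```text
1.5 at [0.5784 0.2679 0.1998] shift [-0.0026  0.0025  0.0598] rz 0.001 tilt [-0.002  0.001] j7 -0.47 open 0.648 F 0.0
```

View pics/w1.png

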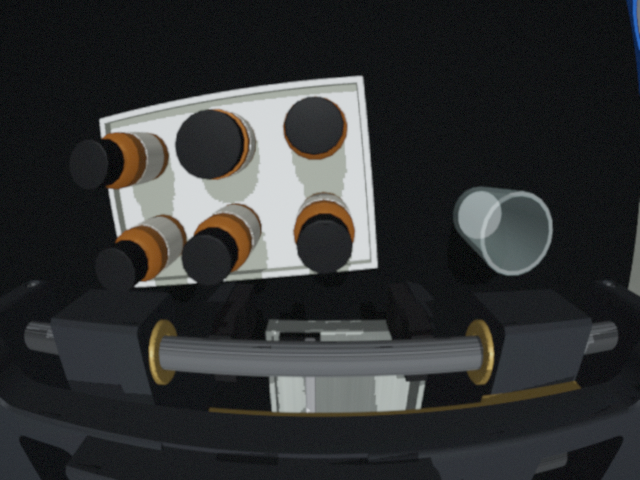

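Wrist view: beaker at right and all six items standing. The first cap top is at about (324,246), the second at (210,258), and the third at (122,266). The fingers sit below the frame's edge. I'll cross-check the positions with this view.

Run:
```python
from h import *
np.set_printoptions(precision=4,suppress=True)
p=cam.camera_params('wrist');M=R.from_rotvec(p['rvec']).as_matrix();c=-M.T@p['tvec']
i=cv2.imread('pics/w1.png').astype(int)
uv=np.array([[324,246],[210,258],[122,265],[315,127]],float)
d=uv-[p['cx'],p['cy']];rr=np.linalg.norm(d,axis=1);t=rr/p['fx']
ray=np.c_[d/rr[:,None]*np.sin(t)[:,None],np.cos(t)]@M
print(c,c+ray*((.109-c[2])/ray[:,2])[:,None])
```

```text
[0.5845 0.3361 0.3462] [[0.5804 0.2697 0.109 ]
 [0.5013 0.2677 0.109 ]
 [0.4288 0.2675 0.109 ]
 [0.5813 0.3476 0.109 ]]
```

Emit:
hand_motion(
  increments=[
    [[0.65,-0.001,0.002,0.05,0,0,0],[0.65,-0.001,0.002,0.09,0,0,0],[0.65,-0.001,0.002,0.117,0,0,0],[0.65,-0.001,0.002,0.117,0,0,0],[0.65,-0.001,0.002,0.117,0,0,0],[0.2,-0.001,0.002,0.117,0,0,0],[0.2,-0.001,0.002,0.117,0,0,0],[0.2,-0.001,0.002,0.117,0,0,0],[0.2,-0.001,0.002,0.117,0,0,0],[0.2,-0.001,0.002,0.117,0,0,0]],
  ],
  clamp_n=20,
)

```text
clock: 2.55
tool_pos: [0.5822, 0.266, 0.0848]
eef_rot: [0.737, 0.675, 0.001, -0.0]
contact_force: [-2.1, 0.1, 6.0]
opening: 0.422
finger_force: 19.9
```

```bash
python3 p.py .5805 .267 .22
```

```text
2.55 at [0.5822 0.266  0.0848] shift [ 0.0011 -0.0016 -0.1352] rz -0.001 tilt [0.002 0.002] j7 -0.45 open 0.422 F 19.9
```

Emit:
hand_motion(
  increments=[
    [[0.2,0,0,-0.03,0,0,0],[0.2,0,0,-0.08,0,0,0],[0.2,0,0,-0.13,0,0,0],[0.2,-0.04,0.01,-0.137,0,0,0],[0.2,-0.09,0.02,-0.137,0,0,0],[0.2,-0.14,0.03,-0.137,0,0,0],[0.2,-0.19,0.04,-0.137,0,0,0],[0.2,-0.24,0.05,-0.137,0,0,0],[0.2,-0.29,0.06,-0.137,0,0,0],[0.2,-0.335,0.066,-0.137,0,0,0]],
  ],
)

```text
clock: 3.55
tool_pos: [0.618, -0.076, 0.2203]
eef_rot: [0.738, 0.675, 0.0, 0.0]
contact_force: [0.2, -0.2, -2.4]
opening: 0.426
finger_force: 20.0
```

```bash
python3 p.py .6187 -.0789 .09
```

```text
3.55 at [ 0.618  -0.076   0.2203] shift [-0.0028  0.0009  0.1303] rz -0.001 tilt [0. 0.] j7 0.04 open 0.426 F 20.0
```

Emit:
hand_motion(
  increments=[
    [[0.2,-0.002,0.001,0.04,0,0,0],[0.2,-0.002,0.001,0.08,0,0,0],[0.2,-0.002,0.001,0.11,0,0,0],[0.2,-0.002,0.001,0.124,0,0,0],[0.2,-0.002,0.001,0.128,0,0,0],[0.2,-0.002,0.001,0.130,0,0,0],[0.2,-0.002,0.001,0.132,0,0,0],[0.2,-0.002,0.001,0.132,0,0,0]],
  ],
)

```text
clock: 4.35
tool_pos: [0.6197, -0.076, 0.0894]
eef_rot: [0.737, 0.675, 0.001, 0.001]
contact_force: [-0.2, 0.1, -2.2]
opening: 0.422
finger_force: 20.0
```

```bash
python3 p.py .6187 -.0789 .0848
```

```text
4.35 at [ 0.6197 -0.076   0.0894] shift [-0.003  -0.0008  0.0046] rz -0.001 tilt [ 0.002 -0.   ] j7 0.05 open 0.422 F 20.0
```

Emit:
hand_motion(
  increments=[
    [[0.2,0,0,0.002,0,0,0],[0.2,0,0,0.003,0,0,0],[0.2,0,0,0.004,0,0,0],[0.2,0,0,0.004,0,0,0]],
  ],
)

```text
clock: 4.75
tool_pos: [0.619, -0.0763, 0.0847]
eef_rot: [0.738, 0.675, 0.0, 0.0]
contact_force: [-1.7, -0.6, 2.3]
opening: 0.425
finger_force: 20.0
```

```bash
python3 p.py .6187 -.0789 .0848
```

```text
4.75 at [ 0.619  -0.0763  0.0847] shift [-0.0026 -0.     -0.0001] rz -0.001 tilt [ 0. -0.] j7 0.05 open 0.425 F 20.0
```

Emit:
hand_motion(
  increments=[
    [[0.65,0,0,0,0,0,0],[0.65,0,0,0,0,0,0],[0.65,0,0,0,0,0,0],[0.65,0,0,-0.04,0,0,0],[0.65,0,0,-0.085,0,0,0],[0.65,0.03,-0.013,-0.11,0,0,0],[0.65,0.07,-0.031,-0.115,0,0,0],[0.65,0.115,-0.051,-0.115,0,0,0],[0.65,0.16,-0.071,-0.115,0,0,0],[0.65,0.205,-0.092,-0.115,0,0,0]],
  ],
)

```text
clock: 5.75
tool_pos: [0.5446, 0.1381, 0.1995]
eef_rot: [0.738, 0.675, 0.0, 0.0]
contact_force: [0.2, 0.8, -0.2]
opening: 0.653
finger_force: 0.0
```

```bash
python3 p.py .4996 .265 .14
```

```text
5.75 at [0.5446 0.1381 0.1995] shift [ 0.1224 -0.0561  0.0595] rz -0.001 tilt [0.001 0.001] j7 -0.29 open 0.653 F 0.0
```

Emit:
hand_motion(
  increments=[
    [[0.65,0.045,-0.02,0,0,0,0],[0.65,0.09,-0.04,0.02,0,0,0],[0.65,0.122,-0.056,0.05,0,0,0],[0.65,0.122,-0.056,0.05,0,0,0],[0.65,0.122,-0.056,0.05,0,0,0]],
  ],
  quiet=true,
)

```text
ok
```

```bash
python3 p.py .4996 .265 .083
```

```text
6.25 at [0.4992 0.2635 0.1485] shift [0.0016 0.0003 0.0655] rz 0.002 tilt [-0.001 -0.001] j7 -0.49 open 0.651 F 0.0
```

Emit:
hand_motion(
  increments=[
    [[0.65,0.001,0,0.04,0,0,0],[0.65,0.001,0,0.065,0,0,0],[0.65,0.001,0,0.065,0,0,0],[0.65,0.001,0,0.065,0,0,0],[0.2,0.001,0,0.065,0,0,0],[0.2,0.001,0,0.065,0,0,0],[0.2,0.001,0,0.065,0,0,0],[0.2,0.001,0,0.065,0,0,0],[0.2,0.001,0,0.065,0,0,0]],
  ],
)

```text
clock: 7.15
tool_pos: [0.5005, 0.2642, 0.0854]
eef_rot: [0.737, 0.675, 0.001, 0.0]
contact_force: [-1.4, -0.4, 7.4]
opening: 0.425
finger_force: 19.9
```

```bash
python3 p.py .6299 .0487 .22; python3 -c "
from h import *;print(fromcar(.045,.042),fromcar(.045,.104))"
```

```text
7.15 at [0.5005 0.2642 0.0854] shift [-0.2031  0.1479 -0.1347] rz -0.001 tilt [0.001 0.001] j7 -0.47 open 0.425 F 19.9
[0.6298893  0.04861817] [0.63529296 0.11038224]
```

Emit:
hand_motion(
  increments=[
    [[0.2,0,0,-0.03,0,0,0],[0.2,0,0,-0.08,0,0,0],[0.2,0,0,-0.125,0,0,0],[0.2,-0.03,0.022,-0.137,0,0,0],[0.2,-0.068,0.05,-0.137,0,0,0],[0.2,-0.106,0.078,-0.137,0,0,0],[0.2,-0.144,0.105,-0.137,0,0,0],[0.2,-0.182,0.132,-0.137,0,0,0],[0.2,-0.203,0.148,-0.137,0,0,0],[0.2,-0.203,0.148,-0.137,0,0,0]],
  ],
)

```text
clock: 8.15
tool_pos: [0.6315, 0.0417, 0.2212]
eef_rot: [0.74, 0.672, -0.001, 0.002]
contact_force: [-0.5, 0.7, -1.4]
opening: 0.424
finger_force: 20.0
```

```bash
python3 p.py .6299 .0487 .0854
```

```text
8.15 at [0.6315 0.0417 0.2212] shift [ 0.0074 -0.0026  0.1358] rz -0.009 tilt [ 0.002 -0.004] j7 -0.13 open 0.424 F 20.0
```

Emit:
hand_motion(
  increments=[
    [[0.2,0.001,0,0,0,0,0],[0.2,0.001,0,0.04,0,0,0],[0.2,0.001,0,0.08,0,0,0],[0.2,0.001,0,0.11,0,0,0],[0.2,0.001,0,0.124,0,0,0],[0.2,0.001,0,0.128,0,0,0],[0.2,0.001,0,0.131,0,0,0],[0.2,0.001,0,0.132,0,0,0]],
  ],
)

```text
clock: 8.95
tool_pos: [0.6309, 0.05, 0.0905]
eef_rot: [0.737, 0.675, 0.001, 0.001]
contact_force: [0.1, -0.3, -0.9]
opening: 0.426
finger_force: 20.0
```

```bash
python3 p.py .6299 .0487 .0854
```

```text
8.95 at [0.6309 0.05   0.0905] shift [-0.0014 -0.0009  0.0051] rz -0.0 tilt [0.002 0.   ] j7 -0.11 open 0.426 F 20.0
```

Emit:
hand_motion(
  increments=[
    [[0.2,0,0,0.002,0,0,0],[0.2,0,0,0.0035,0,0,0],[0.2,0,0,0.0045,0,0,0],[0.2,0,0,0.0045,0,0,0]],
  ],
)

```text
clock: 9.35
tool_pos: [0.6303, 0.0497, 0.0855]
eef_rot: [0.738, 0.675, 0.001, 0.0]
contact_force: [-1.2, 0.5, 2.6]
opening: 0.426
finger_force: 19.9
```

```bash
python3 p.py .425 .2645 .14
```

```text
9.35 at [0.6303 0.0497 0.0855] shift [ 0.196  -0.2233 -0.0546] rz -0.001 tilt [0.001 0.   ] j7 -0.11 open 0.426 F 19.9
```

Emit:
hand_motion(
  increments=[
    [[0.65,0,0,0,0,0,0],[0.65,0,0,0,0,0,0],[0.65,0,0,0,0,0,0],[0.65,0,0,-0.04,0,0,0],[0.65,0,0,-0.085,0,0,0],[0.65,0.025,-0.028,-0.11,0,0,0],[0.65,0.055,-0.062,-0.11,0,0,0],[0.65,0.085,-0.096,-0.11,0,0,0],[0.65,0.115,-0.13,-0.11,0,0,0],[0.65,0.145,-0.165,-0.11,0,0,0]],
  ],
  quiet=true,
)

```text
ok
```

Emit:
hand_motion(
  increments=[
    [[0.65,0.025,-0.029,0,0,0,0],[0.65,0.051,-0.058,0.02,0,0,0],[0.65,0.051,-0.058,0.045,0,0,0],[0.65,0.051,-0.058,0.045,0,0,0],[0.65,0.051,-0.058,0.045,0,0,0]],
  ],
)

```text
clock: 10.85
tool_pos: [0.4256, 0.2636, 0.1499]
eef_rot: [0.738, 0.675, -0.0, 0.0]
contact_force: [0.5, -0.1, 0.9]
opening: 0.648
finger_force: 0.0
```

```bash
python3 p.py .425 .2645 .083
```

```text
10.85 at [0.4256 0.2636 0.1499] shift [ 0.0009 -0.0007  0.0669] rz -0.002 tilt [ 0.    -0.001] j7 -0.52 open 0.648 F 0.0
```

Emit:
hand_motion(
  increments=[
    [[0.65,0.001,0,0.04,0,0,0],[0.65,0.001,0,0.067,0,0,0],[0.65,0.001,0,0.067,0,0,0],[0.65,0.001,0,0.067,0,0,0],[0.2,0.001,0,0.067,0,0,0],[0.2,0.001,0,0.067,0,0,0],[0.2,0.001,0,0.067,0,0,0],[0.2,0.001,0,0.067,0,0,0],[0.2,0.001,0,0.067,0,0,0]],
  ],
)

```text
clock: 11.75
tool_pos: [0.4251, 0.2658, 0.0838]
eef_rot: [0.737, 0.675, 0.001, -0.0]
contact_force: [-1.4, -0.2, 7.6]
opening: 0.426
finger_force: 19.8
```

```bash
python3 p.py .6353 .1104 .22
```

```text
11.75 at [0.4251 0.2658 0.0838] shift [-0.1363  0.223  -0.1362] rz -0.0 tilt [0.001 0.001] j7 -0.5 open 0.426 F 19.8
```

Emit:
hand_motion(
  increments=[
    [[0.2,0,0,-0.03,0,0,0],[0.2,0,0,-0.08,0,0,0],[0.2,0,0,-0.125,0,0,0],[0.2,-0.018,0.03,-0.137,0,0,0],[0.2,-0.042,0.07,-0.137,0,0,0],[0.2,-0.067,0.11,-0.137,0,0,0],[0.2,-0.091,0.15,-0.137,0,0,0],[0.2,-0.115,0.19,-0.137,0,0,0],[0.2,-0.135,0.222,-0.137,0,0,0],[0.2,-0.135,0.222,-0.137,0,0,0]],
  ],
  quiet=true,
)

```text
ok
```

Emit:
hand_motion(
  increments=[
    [[0.2,0,0,0,0,0,0],[0.2,0,0,0,0,0,0],[0.2,0,0,0,0,0,0]],
  ],
)

```text
clock: 13.05
tool_pos: [0.6331, 0.1131, 0.2197]
eef_rot: [0.737, 0.676, -0.0, -0.001]
contact_force: [0.4, -0.5, -3.3]
opening: 0.423
finger_force: 19.9
```

```bash
python3 p.py .6353 .1104 .0838
```

```text
13.05 at [0.6331 0.1131 0.2197] shift [-0.0026  0.0026  0.1359] rz 0.002 tilt [-0.001  0.001] j7 -0.2 open 0.423 F 19.9
```

Emit:
hand_motion(
  increments=[
    [[0.2,-0.003,0.002,0.04,0,0,0],[0.2,-0.003,0.002,0.08,0,0,0],[0.2,-0.003,0.002,0.11,0,0,0],[0.2,-0.003,0.002,0.124,0,0,0],[0.2,-0.003,0.002,0.128,0,0,0],[0.2,-0.003,0.002,0.131,0,0,0],[0.2,-0.003,0.002,0.132,0,0,0],[0.2,-0.003,0.002,0.132,0,0,0]],
  ],
)

```text
clock: 13.85
tool_pos: [0.637, 0.1084, 0.089]
eef_rot: [0.738, 0.675, 0.001, 0.001]
contact_force: [0.0, 0.2, -1.3]
opening: 0.423
finger_force: 19.9
```

```bash
python3 p.py .6353 .1104 .0838
```

```text
13.85 at [0.637  0.1084 0.089 ] shift [ 0.0019 -0.0018  0.0052] rz -0.001 tilt [0.002 0.001] j7 -0.18 open 0.423 F 19.9
```

Emit:
hand_motion(
  increments=[
    [[0.2,0,0,0.002,0,0,0],[0.2,0,0,0.0035,0,0,0],[0.2,0,0,0.0045,0,0,0],[0.2,0,0,0.0045,0,0,0]],
  ],
)

```text
clock: 14.25
tool_pos: [0.6363, 0.1083, 0.084]
eef_rot: [0.738, 0.675, 0.0, 0.0]
contact_force: [-1.7, 0.1, 3.3]
opening: 0.427
finger_force: 19.9
```

Emit:
hand_motion(
  increments=[
    [[0.65,0,0,0,0,0,0],[0.65,0,0,0,0,0,0],[0.65,0,0,0,0,0,0],[0.65,0,0,-0.04,0,0,0],[0.65,0,0,-0.085,0,0,0],[0.65,0.03,-0.02,-0.11,0,0,0],[0.65,0.075,-0.04,-0.12,0,0,0],[0.65,0.12,-0.06,-0.12,0,0,0],[0.65,0.16,-0.08,-0.12,0,0,0],[0.65,0.16,-0.08,-0.12,0,0,0]],
  ],
  quiet=true,
)

```text
ok
```

Run:
```python
from h import *
a=cam.snapshot('top')[:,:,::-1];cv2.imwrite('pics/t2f.png',a);a=a[170:350,130:410]
cv2.imwrite('pics/t2.png',cv2.resize(a,None,fx=2.8,fy=2.8,interpolation=cv2.INTER_CUBIC))
```

```text
(no output)
```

View pics/t2.png

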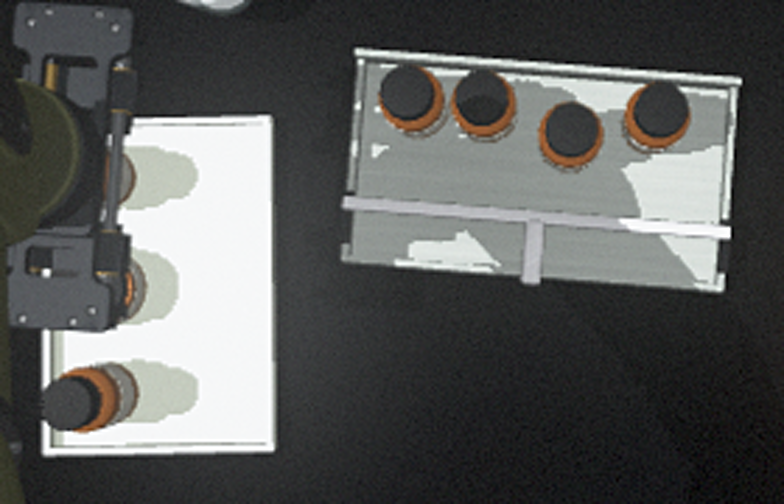

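The top view shows four upright bottles in the carrier with caps at about (410,92), (484,97), (571,128) and (660,108) in the crop. The bar plate is at about (532,249). Next is the bar.

Run:
```python
from h import *
import p
p.go([.5196,.0161,.15],V)
c=caps(cv2.imread('pics/t2f.png'),[(276,203),(303,205),(334,216),(366,209)]);print(c[:,2:],tocar(cast('top',c[:,:2],.106)).round(3))
```

```text
15.3 at [0.5682 0.2797 0.2029] shift [-0.2668 -0.0272  0.0523] rz -1.564 tilt [-0.001  0.003] j7 -0.45 open 0.649 F 0.0
[[2.45000e+02 1.70000e+01 1.70000e+01]
 [3.07053e+05 6.40000e+02 4.80000e+02]
 [2.62000e+02 1.80000e+01 1.80000e+01]
 [2.39000e+02 1.70000e+01 1.90000e+01]] [[ 0.044  0.098]
 [-0.023  0.003]
 [ 0.026 -0.021]
 [ 0.045 -0.082]]
```

Emit:
hand_motion(
  increments=[
    [[0.5,-0.03,-0.003,0,0,0,-0.15],[0.5,-0.06,-0.006,0,0,0,-0.3],[0.5,-0.09,-0.009,0,0,0,-0.45],[0.5,-0.12,-0.012,0,0,0,-0.6],[0.5,-0.15,-0.015,0,0,0,-0.75],[0.5,-0.18,-0.018,0,0,0,-0.9],[0.5,-0.21,-0.021,0,0,0,-1.05],[0.5,-0.24,-0.024,0,0,0,-1.2],[0.5,-0.267,-0.027,0,0,0,-1.35],[0.5,-0.267,-0.027,0,0,0,-1.5]],
  ],
  quiet=true,
)

```text
ok
```

Emit:
hand_motion(
  increments=[
    [[0.5,0,0,0.02,0,0,-0.064],[0.5,0,0,0.05,0,0,-0.064],[0.5,0,0,0.05,0,0,-0.064],[0.5,0,0,0.05,0,0,-0.064]],
  ],
)

```text
clock: 16.7
tool_pos: [0.5199, 0.0097, 0.1533]
eef_rot: [0.048, 0.999, -0.0, -0.001]
contact_force: [-0.3, -0.3, 0.4]
opening: 0.502
finger_force: 0.0
```

```bash
python3 -c "
import p;p.go([.5196,.0161,.073],p.V)"
```

```text
16.7 at [0.5199 0.0097 0.1533] shift [0.0008 0.0064 0.0802] rz -0.009 tilt [-0.001 -0.001] j7 1.02 open 0.502 F 0.0
```

Emit:
hand_motion(
  increments=[
    [[0.5,0.001,0.006,0,0,0,-0.009],[0.5,0.001,0.006,0.03,0,0,-0.009],[0.5,0.001,0.006,0.06,0,0,-0.009],[0.5,0.001,0.006,0.08,0,0,-0.009],[0.5,0.001,0.006,0.08,0,0,-0.009],[0.5,0.001,0.006,0.08,0,0,-0.009]],
  ],
)

```text
clock: 17.3
tool_pos: [0.5204, 0.0176, 0.0742]
eef_rot: [0.043, 0.999, 0.0, 0.001]
contact_force: [0.5, -0.2, 0.3]
opening: 0.497
finger_force: 0.0
```

```bash
python3 -c "
import p;p.go([.5196,.0161,.073],p.V)"
```

```text
17.3 at [0.5204 0.0176 0.0742] shift [ 0.0007 -0.0015  0.0012] rz 0.002 tilt [0.001 0.   ] j7 0.96 open 0.497 F 0.0
```

Emit:
hand_motion(
  increments=[
    [[0.0,0,-0.001,0.001,0,0,0],[0.0,0,-0.001,0.001,0,0,0],[0.0,0,-0.001,0.001,0,0,0],[0.0,0,-0.001,0.001,0,0,0],[0.0,0,-0.001,0.001,0,0,0],[0.0,0,-0.001,0.001,0,0,0]],
  ],
  clamp_n=30,
)

```text
clock: 17.9
tool_pos: [0.52, 0.0166, 0.0728]
eef_rot: [0.043, 0.999, 0.0, 0.001]
contact_force: [-0.5, 1.3, 5.3]
opening: 0.155
finger_force: 30.0
```

```bash
python3 -c "
import p;p.go([.5756,.0110,.073],p.V);print(p.tocar(p.r.get_state()['tool_pos']))"
```

```text
17.9 at [0.52   0.0166 0.0728] shift [-0.0559 -0.0009 -0.0002] rz 0.002 tilt [0.001 0.001] j7 0.96 open 0.155 F 30.0
[[-0.06170201  0.00055629]]
```

Emit:
hand_motion(
  increments=[
    [[0.0,-0.004,0,0,0,0,0],[0.0,-0.009,0,0,0,0,0],[0.0,-0.014,0,0,0,0,0],[0.0,-0.019,0,0,0,0,0],[0.0,-0.024,0,0,0,0,0],[0.0,-0.029,0,0,0,0,0],[0.0,-0.034,0,0,0,0,0],[0.0,-0.038,0,0,0,0,0],[0.0,-0.042,0,0,0,0,0],[0.0,-0.045,0,0,0,0,0]],
  ],
)

```text
clock: 18.9
tool_pos: [0.5636, 0.0128, 0.0728]
eef_rot: [0.043, 0.999, 0.0, -0.001]
contact_force: [-4.3, 1.7, 8.3]
opening: 0.157
finger_force: 30.0
```

```bash
python3 -c "
import p;print(p.tocar(p.r.get_state()['tool_pos']))"
```

```text
[[-0.01788965  0.00051693]]
```

Emit:
hand_motion(
  increments=[
    [[0.0,-0.002,0,0,0,0,0],[0.0,-0.004,0,0,0,0,0],[0.0,-0.006,0,0,0,0,0],[0.0,-0.008,0,0,0,0,0],[0.0,-0.009,0,0,0,0,0],[0.0,-0.010,0,0,0,0,0],[0.0,-0.010,0,0,0,0,0]],
  ],
)

```text
clock: 19.6
tool_pos: [0.5712, 0.0121, 0.0727]
eef_rot: [0.043, 0.999, -0.0, -0.003]
contact_force: [-8.1, 1.9, 12.7]
opening: 0.157
finger_force: 30.0
```

```bash
python3 -c "
import p;print(p.tocar(p.r.get_state()['tool_pos']))"
```

```text
[[-0.01023691  0.00049366]]
```

Emit:
hand_motion(
  increments=[
    [[0.0,-0.001,0,0,0,0,0],[0.0,-0.002,0,0,0,0,0],[0.0,-0.003,0,0,0,0,0],[0.0,-0.003,0,0,0,0,0]],
  ],
)

```text
clock: 20.0
tool_pos: [0.5742, 0.0118, 0.0728]
eef_rot: [0.043, 0.999, -0.0, -0.003]
contact_force: [-6.5, 1.2, 12.1]
opening: 0.157
finger_force: 30.0
```

```bash
python3 -c "
import p;print(p.tocar(p.r.get_state()['tool_pos']))"
```

```text
[[-0.00723266  0.0005062 ]]
```

Emit:
hand_motion(
  increments=[
    [[0.0,-0.001,0,0,0,0,0],[0.0,-0.002,0,0,0,0,0],[0.0,-0.003,0,0,0,0,0],[0.0,-0.003,0,0,0,0,0]],
  ],
)

```text
clock: 20.4
tool_pos: [0.5772, 0.0115, 0.0727]
eef_rot: [0.043, 0.999, -0.0, -0.003]
contact_force: [-6.6, 1.7, 11.6]
opening: 0.158
finger_force: 30.0
```

```bash
python3 -c "
import p;print(p.tocar(p.r.get_state()['tool_pos']))"
```

```text
[[-0.00422599  0.00046839]]
```

Not yet at the stop, since the force is still steady; I'll continue in small steps.

Emit:
hand_motion(
  increments=[
    [[0.0,-0.001,0,0,0,0,0],[0.0,-0.002,0,0,0,0,0],[0.0,-0.002,0,0,0,0,0]],
  ],
)

```text
clock: 20.7
tool_pos: [0.5778, 0.0115, 0.0727]
eef_rot: [0.042, 0.999, -0.0, -0.004]
contact_force: [-10.6, 3.5, 14.5]
opening: 0.156
finger_force: 30.0
```

```bash
python3 -c "
import p;print(p.tocar(p.r.get_state()['tool_pos']))
from h import *
a=cam.snapshot('top')[:,:,::-1];cv2.imwrite('pics/t3f.png',a);a=a[170:300,230:410]
b=cam.snapshot('scene')[:,:,::-1];cv2.imwrite('pics/s3f.png',b);b=b[210:360,240:420]
cv2.imwrite('pics/t3.png',np.vstack([cv2.resize(a,None,fx=2.3,fy=2.3,interpolation=2),cv2.resize(b,None,fx=2,fy=2,interpolation=2)[:, :].repeat(1,1)[:, :360].copy() if 0 else cv2.resize(b,(414,299))]))"
```

```text
[[-0.00363213  0.00048657]]
```

View pics/t3.png

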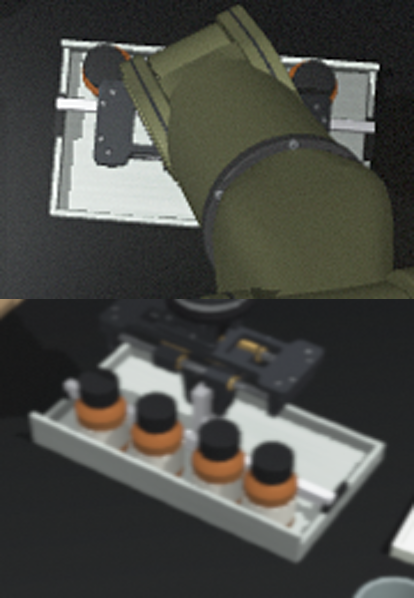

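The picture shows four upright bottles in a row between the bar and the back wall. The bar advanced only 0.6 mm for 2 mm commanded, so it is on the stop; one more small press to confirm.

Emit:
hand_motion(
  increments=[
    [[0.0,-0.001,0,0,0,0,0],[0.0,-0.002,0,0,0,0,0],[0.0,-0.002,0,0,0,0,0]],
  ],
)

```text
clock: 21.1
tool_pos: [0.5779, 0.0115, 0.0727]
eef_rot: [0.042, 0.999, -0.001, -0.006]
contact_force: [-13.9, 3.2, 18.9]
opening: 0.158
finger_force: 30.0
```

```bash
python3 -c "
import p;print(p.tocar(p.r.get_state()['tool_pos']))"
```

```text
[[-0.00359525  0.00046495]]
```

Emit:
hand_motion(
  increments=[
    [[0.0,0.002,0,0,0,0,0],[0.5,0.002,0,0,0,0,0],[0.5,0.002,0,0,0,0,0],[0.5,0.002,0,0,0,0,0],[0.5,0.002,0,0,0,0,0]],
  ],
)

```text
clock: 21.6
tool_pos: [0.5827, 0.0104, 0.072]
eef_rot: [0.043, 0.999, -0.0, 0.0]
contact_force: [-1.0, 0.1, -0.3]
opening: 0.488
finger_force: 0.0
```

Emit:
hand_motion(
  increments=[
    [[0.5,0,0,-0.02,0,0,0],[0.5,0,0,-0.06,0,0,0],[0.5,0,0,-0.11,0,0,0],[0.5,0.05,0,-0.14,0,0,0],[0.5,0.09,0.03,-0.14,0,0,0],[0.5,0.1,0.07,-0.14,0,0,0],[0.5,0.1,0.12,-0.14,0,0,0],[0.5,0.1,0.17,-0.14,0,0,0],[0.5,0.1,0.22,-0.14,0,0,0],[0.5,0.1,0.25,-0.14,0,0,0]],
  ],
)

```text
clock: 22.6
tool_pos: [0.5037, 0.2736, 0.2125]
eef_rot: [0.041, 0.999, 0.002, 0.0]
contact_force: [0.9, 0.5, 0.1]
opening: 0.5
finger_force: 0.0
```

```bash
python3 -c "
from h import *
a=cam.snapshot('top')[:,:,::-1];cv2.imwrite('pics/t4f.png',a)
a=a[170:350,130:410];b=cam.snapshot('scene')[:,:,::-1][210:390,240:540]
cv2.imwrite('pics/t4.png',np.vstack([cv2.resize(a,(466,300),interpolation=2),cv2.resize(b,(466,280),interpolation=2)]))"
```

```text
(no output)
```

View pics/t4.png

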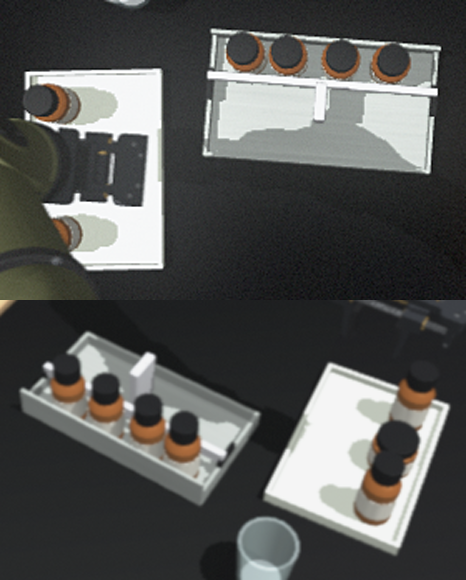

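The final view shows four upright bottles pinned between the bar and the back wall. Two tall bottles and the jar are standing in the stock tray, and the arm is clear.

```bash
python3 -c "
from plant import r, cam, workorder;print(workorder.finish_job())"
```

```text
the job is handed in; nothing more can be done
None
```

The job is handed in at about 23 s: four tall bottles stand upright in one row in the carrier, and the bar is pushed forward until it stopped against them. The other two tall bottles and the jar are still standing in the stock tray, and I saw nothing knocked over or moved in the pictures.

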